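Close the rod tubes with the caps that fit

ROBOT

A 6-joint arm with a two-finger parallel gripper is mounted at the origin on the work surface. World frame = base frame: x ahead of the robot, y to its left, z up, the work surface at z = 0. Lengths are in mm, angles in degrees, forces in N, time in s.
With the tool pointing down it reaches from about 350 to 850 mm from the base axis. Payload 8.1 kg.
Tool frame: the origin (TCP) lies at the very end of the fingers, on their centre line; the grasp point (between the pads) lies r.tcp_to_grasp behind it (r.tcp_to_grasp is the distance from the TCP to the grasp point, in mm); z points along the fingers, y is the line along which they close (so a half turn about z gives the same grasp; the last joint's range is limited). The gripper opens to 85 mm and grips with 20 to 120 N. Pads are 22 mm wide; open, the fingers measure 114 mm over their backs; the gripper's body (76 mm by 85 mm) begins 54 mm behind the grasp point. The pads swing forward as they close: fully open they stand 13 mm farther back than shut.
Start: joints at [70.508, 7.471, 85.268, -0, 87.261, -4.893], TCP at [151.209, 580.639, 231.292] pointing down, gripper open.
Joint ranges: [-169.43, 169.43], [-51.17, 129.36], [1.28, 143.12], [-76.62, 256.62], [0, 156.53], [-152.29, 152.29]. Speed limits (degrees/s): [136.94, 136.94, 159.86, 180, 180, 180].

INTERFACE

Orientations are given as [roll, pitch, yaw] about the fixed x, y, z axes, in that order (R = Rz(yaw) Ry(pitch) Rx(roll)).
In Python, from bench import sense, viewer, order, r gives the robot as it stands.
- The arm moves only by the tool carry_out, never from a script. Its argument "increments" is one flat list of numbers, 7 for each row, row after row: the shift along the tool's x, y, z as a fraction of full scale, then the turn, a rotation vector about the tool's x, y, z as a fraction of full scale, then the opening, from -1 (shut) to 1 (fully open). A call has exactly 10 rows; each row is the pose to reach, as a shift and turn from the pose commanded when the call began, along the tool's axes at that moment, turning the shorter way round; what a row does not reach only later rows make up. Full scale, the value 1, is 400 mm for a shift and 2 pi rad for a turn. A row lasts 1/8 s, in which the tool goes at most 62.5 mm and 10.7 degrees, less where a joint would pass 70% of its speed; a pose out of reach is approached as far as the arm can. A call with a number of a shift or a turn outside -1 to 1 is refused whole. A call with a gripper value outside its range is refused whole. The fingers move at their own pace and stop on an object; "force" is the grip in N (left out, the last holds). Time passes only in rows, so rows that repeat a pose let the fingers close, or fill a call up. It gives the time, the measured TCP pose, the force, the opening and the grip force at its end, in the units of the state.
- sense(): the state, without advancing time (a new reading comes with each control period).
- viewer.snapshot(name): name is "side" or "top"; returns the picture (420x560x3 uint8, red, green, blue); there is no depth.
- viewer.get_calibration(name): a dict with "fx", "fy", "cx", "cy" (pixels), "R" (3x3) and "t" (3): a world point X has camera coordinates R X + t. Camera axes: x right, y down, z forward; pixel columns grow to the right and rows downward; lengths in mm; the calibration is good to about 2 mm. A picture is of the moment at which its call begins. get_calibration takes no time and is no camera call.
- order.hand_in(): hands the job in; it is judged then, once.
The state is a dict: "time": time; "joint_pos": joint angles; "qd": joint speeds; "joint_efforts": joint torques, N m; "tool_pos": TCP position; "tcp_rot": TCP orientation; "ft_force": force on the tool from outside, world axes, zero at the start; "wrist_torque": the same for the moment, N m; "finger_gap": finger opening in mm; "grip_force": force on a finger pad.
Only numpy, scipy, OpenCV 4.12 (cv2) and the standard library are available. Lean on these libraries where they do the work, as an engineer would, in place of code of your own. Each camera call takes 0.05 s, during which the arm holds its last target. There are 200 camera calls.

TASK

Three grey rod-storage tubes lean in the blue rack; they look alike but their bores differ a little. Find by trial fit which tube each of the two loose caps (the wider one has a red grip, the other a blue one) belongs to, and push both caps fully home in their tubes, flange flush on the rim, then let go. One tube, the narrowest, stays open; leave the tape roll, the screwdriver and the wire coil where they are.

Things in the scene. Friction and masses are not known exactly. Their poses are not given: they have to be found in the camera images.
- rack: Blue steel rack fixed to the bench, base 200 (x) by 320 (y) by 12 mm; origin under its centre, z up, y along the row. It clamps three grey tubes, 200 mm long, 60 mm wide outside, 100 mm apart, leaning 28 degrees from vertical towards its -x (robot) side; mouths 207 mm above the bench, 34 mm to -x of the origin.
- mouth_1 (a point): Centre of the mouth (rim plane) of the tube at the rack's +y end. z points out of the tube along its axis (28 degrees from vertical, towards the robot's side), y along the row. Its bore, 37, 42 or 47 mm, is not told; the three change places between starts.
- mouth_2 (a point): The same for the middle tube. All tubes alike: a recess 53 mm wide and 6 mm deep at the mouth; below it the straight bore of 37, 42 or 47 mm, 54 mm deep. A plug that fits goes in until its flange lies on the rim; one too big stops at the recess's bottom, its flange 20 to 25 mm off the rim.
- mouth_3 (a point): The same for the tube at the rack's -y end. Of the three bores the 37 mm one takes neither cap, the 42 mm one belongs to the 40 mm plug and the 47 mm one to the 45 mm plug (the 40 mm plug would also go in there, loosely, but then the larger cap has no place).
- cap_large: Loose end cap standing plug-down at the start, the larger one. From its foot up its z axis: black round plug 45 mm wide, 30 mm long (foot bevelled 3 mm); black flange 60 mm wide, 6 mm thick; red square grip 24 x 24 mm, 45 mm tall, flat sides facing the cap's x and y. 81 mm tall, about 0.1 kg. Origin: centre of the plug's foot.
- cap_large_seat (a point): Centre of the underside of the red cap's flange, 30 mm along the cap's z from its foot; it comes to the tube's mouth point when the cap is home.
- cap_medium: Loose end cap standing plug-down at the start, the smaller one. From its foot up its z axis: black round plug 40 mm wide, 30 mm long (foot bevelled 3 mm); black flange 60 mm wide, 6 mm thick; blue square grip 24 x 24 mm, 45 mm tall, flat sides facing the cap's x and y. 81 mm tall, about 0.1 kg. Origin: centre of the plug's foot.
- cap_medium_seat (a point): Centre of the underside of the blue cap's flange, 30 mm along the cap's z from its foot; it comes to the tube's mouth point when the cap is home.
- tape_roll: Bystander: loose roll of pale masking tape lying flat, 110 mm across, 25 mm high; origin at the centre of its underside.
- screwdriver: Bystander: loose screwdriver with a red handle lying on the bench between the caps, 200 mm long and 26 mm high, lying along its own x, handle to -x; origin on the bench under its middle.
- wire_coil: Bystander: loose coil of bright steel wire lying flat, 108 mm across, 24 mm high; origin at the centre of its underside.
Not all that is in view belongs to the job. Leave any purple or yellow look-alike of the cap_large alone. What is shaped like the cap_medium but pink or white is not meant.

How it is judged (in metres and radians):
At the end, for the whole second after the job is handed in: Each of the two caps sits home in a tube: the centre of its flange's underside within 5 mm of that tube's mouth point and its axis within 0.08 rad of the tube's, at rest (slower than 0.02 m/s) (((distance between cap_large_seat and mouth_1 below 0.005 m and angle between the z axis of cap_large and the z axis of mouth_1, either way round below 0.08 rad) or (distance between cap_large_seat and mouth_2 below 0.005 m and angle between the z axis of cap_large and the z axis of mouth_2, either way round below 0.08 rad) or (distance between cap_large_seat and mouth_3 below 0.005 m and angle between the z axis of cap_large and the z axis of mouth_3, either way round below 0.08 rad)) and ((distance between cap_medium_seat and mouth_1 below 0.005 m and angle between the z axis of cap_medium and the z axis of mouth_1, either way round below 0.08 rad) or (distance between cap_medium_seat and mouth_2 below 0.005 m and angle between the z axis of cap_medium and the z axis of mouth_2, either way round below 0.08 rad) or (distance between cap_medium_seat and mouth_3 below 0.005 m and angle between the z axis of cap_medium and the z axis of mouth_3, either way round below 0.08 rad)) and linear speed of each of cap_large, cap_medium below 0.02 m/s); the robot touches nothing.
It fails at once if the roll of masking tape is moved more than 30 mm (distance of tape_roll from where it was at the start of the episode above 0.03 m).
It fails at once if the screwdriver is moved more than 30 mm (distance of screwdriver from where it was at the start of the episode above 0.03 m).
It fails at once if the coil of wire is moved more than 30 mm (distance of wire_coil from where it was at the start of the episode above 0.03 m).
It also fails if it takes over 67 s, if anything falls off the work surface, if the arm or the gripper's body presses on something with over 40 N, if the wrist force passes 120 N, or if a joint passes its speed limit or range.

## Working session

There is one attempt and no reset: what is moved stays moved. The work goes in short steps, Python scripts to look and compute and a tool call to move; the robot and the scene stay as the last step left them, time stands still between calls to the robot, and variables do not carry over. Pictures are saved under pics/ and viewed, at most 10 in all, crops included, and the job is handed in when it is done.

Besides the shell and the picture viewer there is one more tool, called after "Emit:" in YAML: its name, and indented under it one key for each argument. carry_out: Moves the arm, as the interface text tells. Its arguments: {"type":"object","properties":{"increments":{"type":"array"},"force":{"type":"number"}},"required":["increments"]}

```bash
ls; mkdir -p pics
python3 - <<'E'
from bench import sense, viewer, order, r
import cv2
print(sense()); print(r.tcp_to_grasp)
for n in("side","top"):
    im=viewer.snapshot(n); cv2.imwrite(f"pics/{n}0.png",im[:,:,::-1]); print(n,viewer.get_calibration(n))
E
```

```text
pics
{'time': 0.0, 'joint_pos': array([ 7.05085281e+01,  7.51621689e+00,  8.53298876e+01,  7.58460375e-04,
        8.72628824e+01, -4.89489407e+00]), 'qd': array([-0.00378064, -0.01034826, -0.03528955, -0.03109514,  0.09491405,
        0.00649227]), 'joint_efforts': array([-1.95931352e-03, -5.69425642e+01, -5.00522053e+01, -8.73108311e-04,
        1.60362467e-02,  8.60104734e-06]), 'tool_pos': array([151.01054601, 580.10349422, 230.22706134]), 'tcp_rot': array([-1.79891475e+02, -1.00544047e-02,  1.65403376e+02]), 'ft_force': array([-0.21236384, -0.40648939,  0.14168743]), 'wrist_torque': array([-0.0299184 , -0.02242725, -0.01424315]), 'grip_force': 0.0, 'finger_gap': 85.28854453601376}
18.700000000000003
side {'fx': 386.0005342978081, 'fy': 386.0005342978081, 'cx': 277.9107937420441, 'cy': 211.89057427531927, 'R': array([[ 0.85611204, -0.51663737, -0.01256995],
       [-0.33340292, -0.53356574, -0.77727093],
       [ 0.39486031,  0.66962186, -0.62904046]]), 't': array([-390.46789701,  268.2909786 ,  818.53634155])}
top {'fx': 448.5262967616328, 'fy': 448.5262967616328, 'cx': 271.7569975155852, 'cy': 207.4886190673412, 'R': array([[ 9.12257357e-03, -9.99954502e-01,  2.78809615e-03],
       [-9.79750275e-01, -9.49588985e-03, -1.99998066e-01],
       [ 2.00015442e-01, -9.07140903e-04, -9.79792325e-01]]), 't': array([6.94990779e-01, 5.08155861e+02, 1.24354548e+03])}
```

View pics/side0.png

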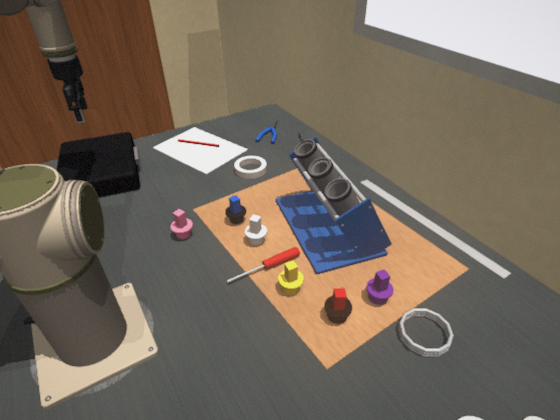

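View pics/top0.png

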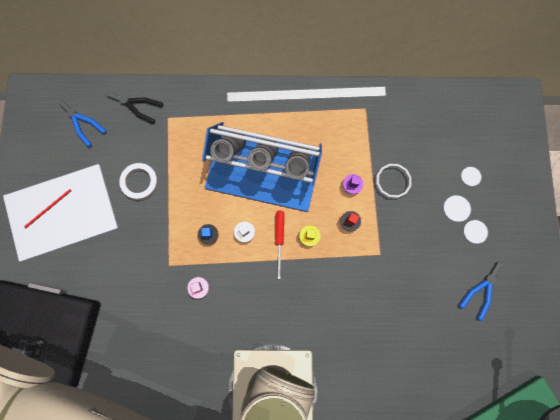

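Top view: targets are red-grip cap (351,221) and blue-grip cap (207,233). In the side view they are at (339,300) and (235,205). Look-alikes in the top view are purple (353,184), yellow (310,236), white (244,232), pink (198,288) and the screwdriver's red handle (280,225). The mouths are near (222,150), (261,157) and (298,165). Next, one close crop montage to check the choice.

Run:
```python
import cv2, numpy as np
t=cv2.imread("pics/top0.png"); s=cv2.imread("pics/side0.png")
def c(i,x,y,w,h,k): return cv2.resize(i[y:y+h,x:x+w],None,fx=k,fy=k,interpolation=cv2.INTER_CUBIC)
a=np.hstack([c(t,185,213,40,40,5),c(t,330,202,40,40,5),c(s,215,190,40,40,5),c(s,318,282,40,40,5)])
b=np.hstack([c(t,200,125,125,90,3.2),c(s,280,130,125,90,3.2)])
cv2.imwrite("pics/m.png",np.vstack([a,b]))
```

```text
(no output)
```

View pics/m.png

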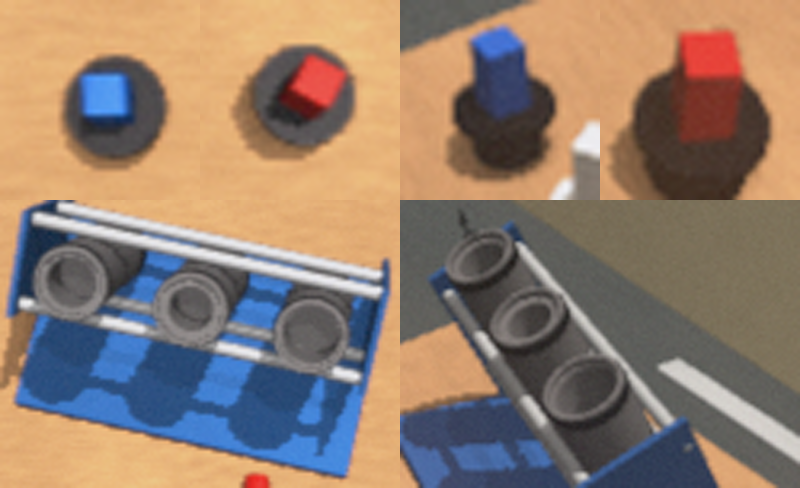

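```bash
cat > h.py <<'E'
import numpy as np, cv2
from scipy.spatial.transform import Rotation as Ro
from bench import sense, viewer, order, r
C={n:viewer.get_calibration(n) for n in("side","top")}
def ray(n,p):
    c=C[n]; R=np.array(c["R"]); d=R.T@[(p[0]-c["cx"])/c["fx"],(p[1]-c["cy"])/c["fy"],1]
    return -R.T@c["t"],d/np.linalg.norm(d)
def plane(n,p,z):
    o,d=ray(n,p); return o+d*(z-o[2])/d[2]
def tri(pt,ps):
    A=np.zeros((3,3));b=np.zeros(3);L=[]
    for n,p in(("top",pt),("side",ps)):
        o,d=ray(n,p);M=np.eye(3)-np.outer(d,d);A+=M;b+=M@o;L.append((o,M))
    X=np.linalg.solve(A,b); return X,sum(np.linalg.norm(M@(X-o)) for o,M in L)
def proj(n,X):
    c=C[n];q=np.array(c["R"])@X+c["t"]; return np.array([c["fx"]*q[0]/q[2]+c["cx"],c["fy"]*q[1]/q[2]+c["cy"]])
E
python3 - <<'E'
from h import *
t=cv2.imread("pics/top0.png"); s=cv2.imread("pics/side0.png")
def face(im,box,ch,n):
    x,y,w,h=box; k=6
    c=cv2.resize(im[y:y+h,x:x+w],None,fx=k,fy=k,interpolation=cv2.INTER_CUBIC).astype(int)
    o=[i for i in range(3) if i!=ch]
    sat=c[:,:,ch]-c[:,:,o].min(2); m=(sat>70)
    if ch==2: m&=(c[:,:,1]<110)
    v=c[:,:,ch]; th,_=cv2.threshold(v[m].astype(np.uint8),0,255,cv2.THRESH_OTSU)
    b=(m&(v>th)).astype(np.uint8)
    cs,_=cv2.findContours(b,0,2); q=max(cs,key=cv2.contourArea)
    r_=cv2.minAreaRect(q); M=cv2.moments(q)
    f=lambda p:((np.array(p)+.5)/k-.5+[x,y])
    print(n,th,cv2.contourArea(q)/k/k,"rect",np.array(r_[1])/k,r_[2])
    return f((M["m10"]/M["m00"],M["m01"]/M["m00"])),f(cv2.boxPoints(r_))
for nm,bt,bs,ch in(("blue",(192,220,28,24),(220,190,30,26),0),("red",(338,207,28,24),(325,284,28,26),2)):
    ct,qt=face(t,bt,ch,nm+" top"); cs_,qs=face(s,bs,ch,nm+" side")
    X,e=tri(ct,cs_); print(nm,ct,cs_,X.round(1),"gap",e.round(2))
    w=np.array([plane("top",p,81) for p in qt]); print((w[1]-w[0]).round(1),(w[2]-w[1]).round(1),"c",plane("top",ct,81).round(1),"side",plane("side",cs_,81).round(1))
T=[(222.5,150.9),(259.7,157.5),(297.5,166.3)];S=[(305.3,147.8),(320,168.1),(337.8,189)]
for a,b in zip(T,S): print(tri(a,b), plane("top",a,207).round(1),plane("side",b,207).round(1))
E
```

```text
blue top 193.0 60.111111111111114 rect [7.78430557 8.25883484] 88.26429748535156
blue side 179.0 31.180555555555557 rect [4.99375566 8.40745544] 69.44395446777344
blue [205.4663817  231.47392945] [233.92938629 198.01565207] [431.3 190.3  79.2] gap 2.06
[  0.9 -23.    0. ] [-21.9  -1.5   0. ] c [432.  189.7  81. ] side [429.3 188.2  81. ]
red top 186.0 60.72222222222222 rect [8.27345085 8.04984474] 26.56505012512207
red side 174.0 95.4861111111111 rect [ 9.22480329 12.50139618] 87.20729064941406
red [353.39632256 217.75210938] [339.67779798 292.43769293] [ 474.2 -223.8   79.3] gap 2.24
[ 20.7 -10.6   0. ] [-10.4 -20.5   0. ] c [ 474.9 -224.    81. ] side [ 472.1 -224.4   81. ]
(array([626.28820093, 135.48732195, 203.31691058]), np.float64(0.33139764438884606)) [625.2 135.  207. ] [622.3 130.2 207. ]
(array([608.46156085,  39.5804749 , 198.16436964]), np.float64(5.6540538637775075)) [608.3  38.1 207. ] [596.8  29.  207. ]
(array([585.21410992, -59.25635892, 202.71620343]), np.float64(3.45936624329624)) [585.5 -59.8 207. ] [579.3 -63.5 207. ]
```

Crop: the red and blue grips are the right caps and stand upright. The three mouths are clearly seen, and the middle one seems to show the widest shoulder. Next, a zoom on the mouths.

Run:
```python
import cv2, numpy as np
t=cv2.imread("pics/top0.png"); s=cv2.imread("pics/side0.png")
def c(i,x,y,w,h,k):
    g=cv2.resize(i[y:y+h,x:x+w],None,fx=k,fy=k,interpolation=cv2.INTER_CUBIC)
    g=np.clip(g.astype(float)*1.6,0,255).astype(np.uint8)
    for u in range(0,w,5): cv2.line(g,(u*k,0),(u*k,6 if u%10 else 14),(0,255,255),1)
    for u in range(0,h,5): cv2.line(g,(0,u*k),(6 if u%10 else 14,u*k),(0,255,255),1)
    return g
k=8
a=np.hstack([c(t,x,y,32,32,k) for x,y in((206,134),(244,142),(281,150))])
b=np.hstack([c(s,x,y,32,32,k) for x,y in((290,132),(304,152),(322,173))])
cv2.imwrite("pics/m2.png",np.vstack([a,b]))
```

```text
(no output)
```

View pics/m2.png

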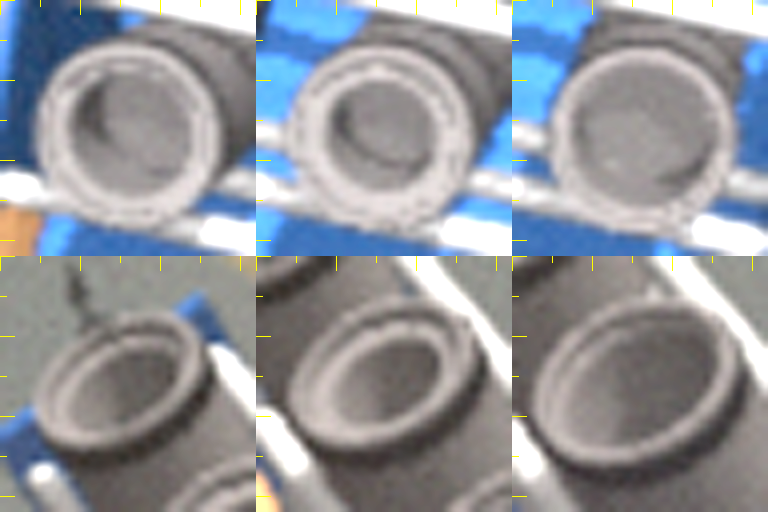

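Zoom: the bores order clearly as mouth_2 (middle) narrowest, mouth_1 (left, +y) medium and mouth_3 (right, −y) widest. Expect red→mouth_3 and blue→mouth_1, with the fit itself as the test. I read the outer-rim extents off this picture.

Run:
```python
from h import *
T=[(221.6,150.3),(259.1,158.75),(296.9,167.0)];S=[(304.4,147.0),(319.5,166.2),(337.25,188.5)]
X=[]
for a,b in zip(T,S):
    x,e=tri(a,b); X.append(x); print(x.round(1),e.round(1), plane("top",a,207).round(1),plane("side",b,207).round(1))
X=np.array(X); d=X[0]-X[2]; print(np.linalg.norm(d),d, np.degrees(np.arctan2(-d[0],d[1])))
P=[plane("top",a,207) for a in T]; d=P[0]-P[2]; print(np.linalg.norm(d),np.degrees(np.arctan2(-d[0],d[1])),np.mean(P,0))
# rack base blue edges, top
t=cv2.imread("pics/top0.png").astype(int)
m=((t[:,:,0]>90)&(t[:,:,0]-t[:,:,2]>60)).astype(np.uint8); m[:, :195]=0;m[:,330:]=0;m[:120]=0;m[215:]=0
ys,xs=np.nonzero(m)
pts=[]
for x in range(215,305,2):
    y=ys[xs==x].max(); 
    # subpixel crossing
    f=(t[:,x,0]-t[:,x,2]).astype(float); yy=y
    while f[yy]>0: yy+=1
    pts.append(plane("top",(x,yy-1+f[yy-1]/(f[yy-1]-f[yy])),12))
pts=np.array(pts); p=np.polyfit(pts[:,1],pts[:,0],1); 
rs=pts[:,0]-np.polyval(p,pts[:,1]); k=abs(rs)<2; p=np.polyfit(pts[k,1],pts[k,0],1); print("front edge",p,"yaw",-np.degrees(np.arctan(p[0])),k.sum(),len(k))
```

```text
[626.4 138.2 204.7] 2.5 [626.8 137.4 207. ] [622.7 135.  207. ]
[604.8  40.1 204.1] 2.1 [604.9  39.6 207. ] [600.8  36.6 207. ]
[583.7 -58.  203.7] 2.1 [583.6 -58.3 207. ] [579.5 -61.3 207. ]
200.75011175641296 [ 42.75445332 196.14187433   1.01450877] -12.296823405226604
200.38672162669403 -12.44775089411353 [605.09602709  39.55440803 207.        ]
front edge [2.20398862e-01 5.26987622e+02] yaw -12.429214803645905 45 45
```

Spacing is 200.4 mm (must be 200) and both yaw estimates give -12.4°. Heights read about 2–3 mm low in both places, so that's a calibration bias. Both caps are within reach. Planning the first approach, to the blue cap.

```bash
cat >> h.py <<'E'
psi=np.radians(-12.43)
xr=np.array([np.cos(psi),np.sin(psi),0]); yr=np.array([-np.sin(psi),np.cos(psi),0])
ax=-np.sin(np.radians(28))*xr+np.cos(np.radians(28))*np.array([0,0,1])   # out of tube
def down(th):
    t=np.radians(th); y=np.array([np.cos(t),np.sin(t),0]); z=np.array([0,0,-1.]); return np.column_stack([np.cross(y,z),y,z])
def tilt():
    z=-ax; x=yr; return np.column_stack([x,np.cross(z,x),z])
def cur():
    s=sense(); return np.array(s["tool_pos"]),Ro.from_euler("xyz",s["tcp_rot"],degrees=True).as_matrix(),s
def plan(p,R):
    p0,R0,s=cur(); d=R0.T@(np.array(p)-p0)/400; w=Ro.from_matrix(R0.T@R).as_rotvec()/(2*np.pi)
    print("row",d.round(4),w.round(4),"mm",np.linalg.norm(d)*400, "deg",np.linalg.norm(w)*360)
E
python3 - <<'E'
from h import *
print(tilt(), np.linalg.det(tilt()))
plan([431,189.5,150],down(3))
E
```

```text
[[ 0.21524668  0.86225104  0.45846701]
 [ 0.97655971 -0.19005154 -0.1010522 ]
 [ 0.          0.46947156 -0.88294759]] 1.0000000000000002
row [-0.9235 -0.7684  0.202 ] [-2.000e-04  1.000e-04  2.011e-01] mm 487.2889320013445 deg 72.40148282142971
```

Emit:
carry_out:
  increments: [-0.9235, -0.7684, 0.202, 0, 0, 0.2011, 1, -0.9235, -0.7684, 0.202, 0, 0, 0.2011, 1, -0.9235, -0.7684, 0.202, 0, 0, 0.2011, 1, -0.9235, -0.7684, 0.202, 0, 0, 0.2011, 1, -0.9235, -0.7684, 0.202, 0, 0, 0.2011, 1, -0.9235, -0.7684, 0.202, 0, 0, 0.2011, 1, -0.9235, -0.7684, 0.202, 0, 0, 0.2011, 1, -0.9235, -0.7684, 0.202, 0, 0, 0.2011, 1, -0.9235, -0.7684, 0.202, 0, 0, 0.2011, 1, -0.9235, -0.7684, 0.202, 0, 0, 0.2011, 1]
  force: 40

```text
time: 1.35
tool_pos: [430.8, 190.2, 150.2]
tcp_rot: [-179.9, -0.0, 93.0]
ft_force: [0.7, -0.2, 0.2]
finger_gap: 85.5
grip_force: 0.0
```

Run:
```python
from h import *
print(cur()[0],cur()[2]["tcp_rot"],cur()[2]["time"])
cv2.imwrite("pics/a1.png",viewer.snapshot("side")[:,:,::-1]); cv2.imwrite("pics/a1t.png",viewer.snapshot("top")[:,:,::-1])
plan([431,189.5,43],down(3))
```

```text
[430.83139736 190.16270232 150.23128048] [-1.79946016e+02 -9.87489607e-03  9.29572949e+01] 1.35
row [-0.0039  0.0006  0.2689] [-0.     -0.      0.0002] mm 107.56805338095528 deg 0.07962632477691262
```

Emit:
carry_out:
  increments: [-0.001, 0, 0.269, 0, 0, 0, 1, -0.001, 0, 0.269, 0, 0, 0, 1, -0.001, 0, 0.269, 0, 0, 0, 1, -0.001, 0, 0.269, 0, 0, 0, 1, -0.001, 0, 0.269, 0, 0, 0, -1, -0.001, 0, 0.269, 0, 0, 0, -1, -0.001, 0, 0.269, 0, 0, 0, -1, -0.001, 0, 0.269, 0, 0, 0, -1, -0.001, 0, 0.269, 0, 0, 0, -1, -0.001, 0, 0.269, 0, 0, 0, -1]
  force: 40

```text
time: 2.7
tool_pos: [431.7, 189.8, 43.5]
tcp_rot: [180.0, -0.0, 93.0]
ft_force: [-2.2, -1.1, 5.5]
finger_gap: 23.3
grip_force: 42.9
```

Run:
```python
from h import *
m1=np.array([625,136.5,207]); plan(m1+75*ax,tilt()); print(m1+75*ax)
```

```text
row [-0.1348  0.3912 -0.574 ] [-0.0772 -0.0105  0.042 ] mm 283.03045564795656 deg 31.85447015972897
[590.61497403 144.07891472 273.22106946]
```

Emit:
carry_out:
  increments: [0, 0, -0.12, 0, 0, 0, -1, 0, 0, -0.27, 0, 0, 0, -1, 0, 0, -0.42, 0, 0, 0, -1, -0.135, 0.391, -0.574, -0.0772, -0.0105, 0.042, -1, -0.135, 0.391, -0.574, -0.0772, -0.0105, 0.042, -1, -0.135, 0.391, -0.574, -0.0772, -0.0105, 0.042, -1, -0.135, 0.391, -0.574, -0.0772, -0.0105, 0.042, -1, -0.135, 0.391, -0.574, -0.0772, -0.0105, 0.042, -1, -0.135, 0.391, -0.574, -0.0772, -0.0105, 0.042, -1, -0.135, 0.391, -0.574, -0.0772, -0.0105, 0.042, -1]
  force: 80

```text
time: 3.95
tool_pos: [589.9, 144.0, 272.1]
tcp_rot: [152.1, 0.0, 77.6]
ft_force: [-0.6, 0.4, -0.7]
finger_gap: 23.4
grip_force: 79.0
```

Run:
```python
from h import *
p,R,s=cur(); print(p,s["finger_gap"],s["ft_force"],np.degrees(np.arccos(-R[:,2]@ax)))
t=viewer.snapshot("top")[:,:,::-1];sd=viewer.snapshot("side")[:,:,::-1]
cv2.imwrite("pics/b1t.png",t);cv2.imwrite("pics/b1.png",sd)
k=6
pt=proj("top",p+20*R[:,2]);ps=proj("side",p+20*R[:,2]);print(pt,ps)
def c(i,q,k=8,w=24,h=30):
    x,y=int(q[0])-w,int(q[1])-h; print(x,y); return np.clip(cv2.resize(i[y:y+2*h,x:x+2*w],None,fx=k,fy=k,interpolation=cv2.INTER_CUBIC)*1.4,0,255)
cv2.imwrite("pics/b2.png",np.hstack([c(t,pt),c(sd,ps)]))
```

```text
[589.9390667  144.03249249 272.10442714] 23.394099948420685 [-0.5621001   0.38521822 -0.67077734] 0.10098688480221928
[217.34549257 154.73264284] [295.78234057 131.98147622]
193 124
271 101[ WARN:0@2.996] global loadsave.cpp:1063 imwrite_ Unsupported depth image for selected encoder is fallbacked to CV_8U.
```

View pics/b2.png

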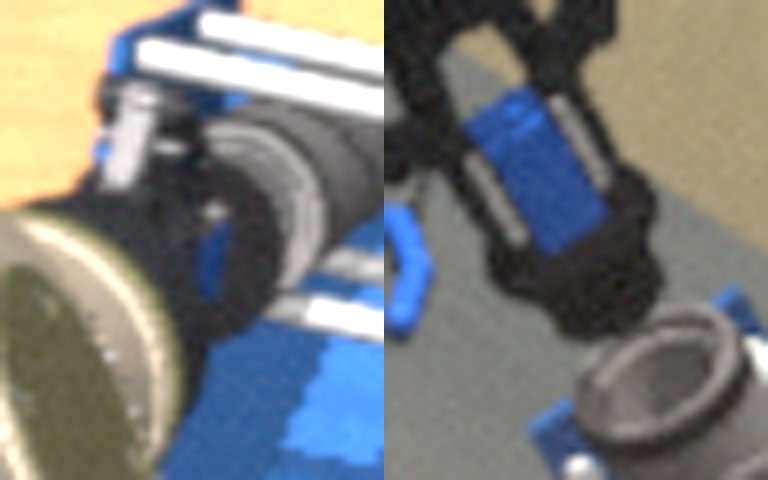

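Right panel: the blue cap is held by both pads (axis through about (335,117) and (342,128) px). Mouth_1's rim is centred near (305.4,148) px. Next, the camera bias, from the pads' projection.

Run:
```python
from h import *
p,R,s=cur()
f=lambda u,v:np.array([(u-384+.5)/8-.5+271,(v+.5)/8-.5+101])
a=f(511.5,126.5);b=f(566.5,215);m=f(659,376)
n=np.array([-(b-a)[1],(b-a)[0]])/np.linalg.norm(b-a); n*=np.sign(n[0])
pa,pb=proj("side",p-20*R[:,2]),proj("side",p)
print("obs",a,b,m,"pred",pa,pb,n)
sc=np.linalg.norm(proj("side",p+10*R[:,1])-proj("side",p))/10
print("px/mm",sc,"pred-obs axis perp px", (pb-b)@n, (pa-a)@n, "mouth vs obs axis",(m-b)@n,"old mouth",(np.array([304.4,147])-b)@n)
for x in range(3): print((proj("side",p+10*R[:,x])-pb)@n/sc)
# flange/plug silhouette extents perpendicular to axis at plug
im=cv2.imread("pics/b1.png").astype(int).max(2)
for d in(16.5,30,36):
    q=proj("side",p+d*R[:,2]); prof=[cv2.getRectSubPix(im.astype(np.float32),(1,1),tuple(map(float,q+n*k)))[0,0] for k in np.arange(-18,18.1,1)]
    print(d,q.round(1),np.round(prof).astype(int))
```

```text
obs [286.5   116.375] [293.375  127.4375] [304.9375 147.5625] pred [289.0486537  120.24978293] [292.49172439 126.15373786] [ 0.84934347 -0.52784057]
px/mm 0.3992158787566595 pred-obs axis perp px -0.0725826275579351 0.11941472689961374 mouth vs obs axis -0.8022576905897125 old mouth -0.9618694823399547
-0.6862833928228746
9.991062294904328
-0.23556274671487631
16.5 [295.3 130.9] [ 91  92  95  93  91  89  67  37  37  38  35  33  35  40  35  49  45  44
  42  47  41  43  43  39  36  41  40  38  36  63  91 108 120 118 120 121
 120]
30 [297.5 134.7] [ 91  89  90  93  93  93  93  92  92  75  44  31  30  29  33  33  28  28
  29  31  26  32  31  32  31  53  82  94  93  90  93  92  96 108 119 122
 120]
36 [298.5 136.4] [ 91  92  90  92  93  93  93  92  92  89  58  33  30  27  33  30  29  30
  31  27  27  28  30  34  37  61  88  94  95  93  94  93  92  96 107 119
 120]
```

Emit:
carry_out:
  increments: [0, 0, 0.0625, 0, 0, 0, -1, 0, 0, 0.075, 0, 0, 0, -1, 0, 0, 0.0825, 0, 0, 0, -1, 0, 0, 0.0875, 0, 0, 0, -1, 0, 0, 0.09, 0, 0, 0, -1, 0, 0, 0.0925, 0, 0, 0, -1, 0, 0, 0.095, 0, 0, 0, -1, 0, 0, 0.0975, 0, 0, 0, -1, 0, 0, 0.1, 0, 0, 0, -1, 0, 0, 0.1, 0, 0, 0, -1]
  force: 80

```text
time: 5.3
tool_pos: [608.5, 139.9, 237.0]
tcp_rot: [152.0, 0.0, 77.6]
ft_force: [0.6, 1.0, -0.6]
finger_gap: 23.0
grip_force: 79.0
```

```bash
cat > st.py <<'E'
from h import *
p,R,s=cur(); F=np.array(s["ft_force"])
def st(m):
    d=R.T@(p-np.array(m)); print("t",s["time"],"p",p.round(1),"rel tool (tilt) ",(tilt().T@(p-np.array(m))).round(2),"F tool",(R.T@F).round(1),"M tool",(R.T@np.array(s["wrist_torque"])).round(2),"gap",round(s["finger_gap"],1),"ang",np.degrees(np.arccos(min(1,-R[:,2]@ax))).round(2))
import sys
st(eval(sys.argv[1]))
E
python3 st.py "[625,136.5,207]"
```

```text
t 5.3 p [608.5 139.9 237. ] rel tool (tilt)  [ -0.21  -0.77 -34.39] F tool [1.1 0.  0.7] M tool [0.34 0.02 0.  ] gap 23.0 ang 0.05
```

Emit:
carry_out:
  increments: [0, 0, 0.005, 0, 0, 0, -1, 0, 0, 0.01, 0, 0, 0, -1, 0, 0, 0.013, 0, 0, 0, -1, 0, 0, 0.016, 0, 0, 0, -1, 0, 0, 0.019, 0, 0, 0, -1, 0, 0, 0.022, 0, 0, 0, -1, 0, 0, 0.025, 0, 0, 0, -1, 0, 0, 0.028, 0, 0, 0, -1, 0, 0, 0.03, 0, 0, 0, -1, 0, 0, 0.03, 0, 0, 0, -1]
  force: 80

```text
time: 6.55
tool_pos: [614.1, 138.7, 226.5]
tcp_rot: [152.0, 0.0, 77.6]
ft_force: [1.0, -0.5, -1.9]
finger_gap: 23.2
grip_force: 79.0
```

```bash
python3 st.py "[625,136.5,207]"
```

```text
t 6.55 p [614.1 138.7 226.5] rel tool (tilt)  [ -0.21  -0.72 -22.44] F tool [-0.2  0.1  2.2] M tool [ 0.3   0.01 -0.04] gap 23.2 ang 0.04
```

Emit:
carry_out:
  increments: [0, 0, 0.005, 0, 0, 0, -1, 0, 0, 0.01, 0, 0, 0, -1, 0, 0, 0.013, 0, 0, 0, -1, 0, 0, 0.016, 0, 0, 0, -1, 0, 0, 0.018, 0, 0, 0, -1, 0, 0, 0.02, 0, 0, 0, -1, 0, 0, 0.0215, 0, 0, 0, -1, 0, 0, 0.023, 0, 0, 0, -1, 0, 0, 0.024, 0, 0, 0, -1, 0, 0, 0.024, 0, 0, 0, -1]
  force: 80

```text
time: 7.8
tool_pos: [618.2, 137.8, 218.7]
tcp_rot: [152.0, 0.0, 77.6]
ft_force: [-9.3, -0.2, 4.6]
finger_gap: 23.0
grip_force: 80.6
```

```bash
python3 st.py "[625,136.5,207]"
```

```text
t 7.8 p [618.2 137.8 218.7] rel tool (tilt)  [ -0.15  -0.62 -13.62] F tool [-2.2 -5.8 -8.3] M tool [ 0.9  -0.36 -0.02] gap 23.0 ang 0.05
```

Emit:
carry_out:
  increments: [0, 0, 0.002, 0, 0, 0, -1, 0, 0, 0.004, 0, 0, 0, -1, 0, 0, 0.005, 0, 0, 0, -1, 0, 0, 0.005, 0, 0, 0, -1, 0, 0, 0.005, 0, 0, 0, -1, 0, 0, 0.005, 0, 0, 0, -1, 0, 0, 0.005, 0, 0, 0, -1, 0, 0, 0.005, 0, 0, 0, -1, 0, 0, 0.005, 0, 0, 0, -1, 0, 0, 0.005, 0, 0, 0, -1]
  force: 80

```text
time: 9.05
tool_pos: [618.3, 137.9, 218.6]
tcp_rot: [152.1, 0.0, 77.6]
ft_force: [-30.6, -0.0, 21.3]
finger_gap: 22.9
grip_force: 83.8
```

```bash
python3 st.py "[625,136.5,207]"
```

```text
t 9.05 p [618.3 137.9 218.6] rel tool (tilt)  [ -0.12  -0.6  -13.48] F tool [ -6.6 -16.4 -32.8] M tool [ 2.44 -1.16  0.06] gap 22.9 ang 0.08
```

Emit:
carry_out:
  increments: [0, 0, -0.003, 0, 0, 0, 0.2, 0, 0, -0.004, 0, 0, 0, 0.2, 0, 0, -0.004, 0, 0, 0, 0.2, 0, 0, -0.004, 0, 0, 0, 0.2, 0, 0, -0.02, 0, 0, 0, 0.2, 0, 0, -0.1, 0, 0, 0, 0.2, 0, 0, -0.2, 0, 0, 0, 0.2, 0, 0, -0.3, 0, 0, 0, 0.2, 0, 0, -0.3, 0, 0, 0, 0.2, 0, 0, -0.3, 0, 0, 0, 0.2]
  force: 40

```text
time: 10.3
tool_pos: [564.3, 149.7, 322.2]
tcp_rot: [152.0, 0.0, 77.6]
ft_force: [0.5, -0.2, -0.7]
finger_gap: 51.3
grip_force: 0.0
```

Run:
```python
from h import *
cv2.imwrite("pics/c1.png",viewer.snapshot("side")[:,:,::-1]); t=viewer.snapshot("top"); cv2.imwrite("pics/c1t.png",t[:,:,::-1])
print(cur()[0],cur()[2]["finger_gap"])
i=cv2.imread("pics/c1.png")[110:210,270:370]; cv2.imwrite("pics/c2.png",cv2.resize(i,None,fx=5,fy=5,interpolation=cv2.INTER_CUBIC))
plan([474,-224,160],down(-27))
```

```text
[564.05806522 149.40399072 320.5733811 ] 51.39426472058588
row [-0.9595 -0.2048  0.3474] [ 0.077  -0.0096  0.0397] mm 416.3229589083978 deg 31.364423938974248
```

View pics/c2.png

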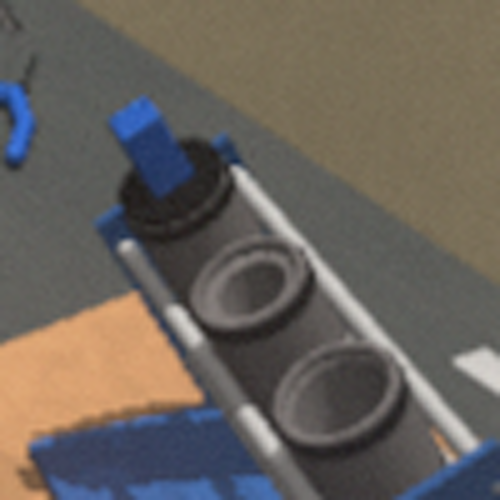

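The blue cap is flush on mouth_1 and upright in the tube. On to the red cap.

Emit:
carry_out:
  increments: [-0.9595, -0.2048, 0.3474, 0.077, -0.0096, 0.0397, 0.6, -0.9595, -0.2048, 0.3474, 0.077, -0.0096, 0.0397, 0.6, -0.9595, -0.2048, 0.3474, 0.077, -0.0096, 0.0397, 0.6, -0.9595, -0.2048, 0.3474, 0.077, -0.0096, 0.0397, 0.6, -0.9595, -0.2048, 0.3474, 0.077, -0.0096, 0.0397, 0.6, -0.9595, -0.2048, 0.3474, 0.077, -0.0096, 0.0397, 0.6, -0.9595, -0.2048, 0.3474, 0.077, -0.0096, 0.0397, 0.6, -0.9595, -0.2048, 0.3474, 0.077, -0.0096, 0.0397, 0.6, -0.9595, -0.2048, 0.3474, 0.077, -0.0096, 0.0397, 0.6, -0.9595, -0.2048, 0.3474, 0.077, -0.0096, 0.0397, 0.6]

```text
time: 11.65
tool_pos: [475.3, -222.8, 161.6]
tcp_rot: [179.9, -0.1, 63.1]
ft_force: [-0.1, -0.1, -0.2]
finger_gap: 68.1
grip_force: 0.0
```

Run:
```python
from h import *
print(cur()[0],cur()[2]["finger_gap"],cur()[2]["tcp_rot"])
plan([474,-224,43],down(-27))
```

```text
[ 475.34649095 -222.7670737   161.55293278] 68.10046855707526 [ 1.79895599e+02 -1.08390137e-01  6.30850019e+01]
row [-0.0048 -0.0021  0.2964] [ 0.0003 -0.0003  0.0002] mm 118.56698957568999 deg 0.1727901118450148
```

Emit:
carry_out:
  increments: [-0.003, -0.002, 0.1, 0, 0, 0, 0.6, -0.004, -0.002, 0.2, 0, 0, 0, 0.6, -0.004, -0.002, 0.295, 0, 0, 0, 0.6, -0.004, -0.002, 0.295, 0, 0, 0, 0.6, -0.004, -0.002, 0.295, 0, 0, 0, -1, -0.004, -0.002, 0.295, 0, 0, 0, -1, -0.004, -0.002, 0.295, 0, 0, 0, -1, -0.004, -0.002, 0.295, 0, 0, 0, -1, -0.004, -0.002, 0.295, 0, 0, 0, -1, -0.004, -0.002, 0.295, 0, 0, 0, -1]
  force: 40

```text
time: 12.9
tool_pos: [474.9, -225.3, 45.1]
tcp_rot: [179.7, -0.1, 63.0]
ft_force: [-0.9, 1.4, 7.2]
finger_gap: 23.1
grip_force: 45.7
```

Run:
```python
from h import *
p=cur()[0]; print(p, cur()[2]["ft_force"])
m3=np.array([625,136.5,207])-200*yr-.7*tilt()[:,1]; print(m3); plan(m3+(p[2]+32)*ax,tilt())
```

```text
[ 474.86953744 -225.27847582   45.08166559] [-0.85830682  1.35123644  7.17229847]
[581.34708785 -58.67890578 206.67136991]
row [ 0.4701 -0.0369 -0.5735] [-0.0766  0.0097 -0.0397] mm 297.0028020655307 deg 31.25868522533826
```

Emit:
carry_out:
  increments: [0, 0, -0.12, 0, 0, 0, -1, 0, 0, -0.27, 0, 0, 0, -1, 0, 0, -0.42, 0, 0, 0, -1, 0.47, -0.037, -0.5735, -0.0766, 0.0097, -0.0397, -1, 0.47, -0.037, -0.5735, -0.0766, 0.0097, -0.0397, -1, 0.47, -0.037, -0.5735, -0.0766, 0.0097, -0.0397, -1, 0.47, -0.037, -0.5735, -0.0766, 0.0097, -0.0397, -1, 0.47, -0.037, -0.5735, -0.0766, 0.0097, -0.0397, -1, 0.47, -0.037, -0.5735, -0.0766, 0.0097, -0.0397, -1, 0.47, -0.037, -0.5735, -0.0766, 0.0097, -0.0397, -1]
  force: 80

```text
time: 14.15
tool_pos: [545.2, -52.0, 272.3]
tcp_rot: [152.3, -0.0, 77.5]
ft_force: [0.4, -0.2, -1.4]
finger_gap: 23.0
grip_force: 78.9
```

```bash
python3 st.py "[581.35,-58.7,206.7]"
python3 - <<'E'
from h import *
i=viewer.snapshot("side")[:,:,::-1]; cv2.imwrite("pics/d1.png",i)
cv2.imwrite("pics/d2.png",cv2.resize(i[125:225,280:380],None,fx=5,fy=5,interpolation=cv2.INTER_CUBIC))
E
```

```text
t 14.15 p [545.2 -52.  272.3] rel tool (tilt)  [ -1.2   -1.69 -75.15] F tool [-0.1 -0.2  1.4] M tool [ 0.31 -0.01  0.03] gap 23.0 ang 0.28
```

View pics/d2.png

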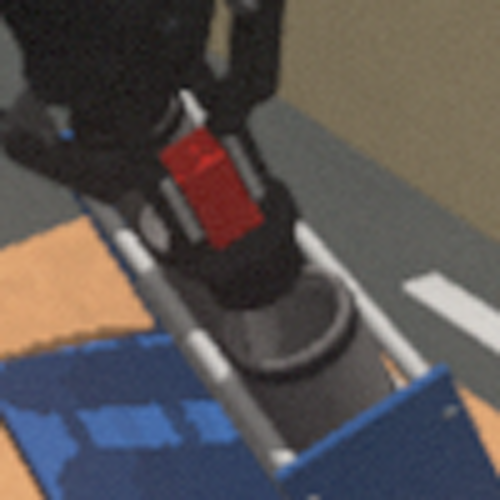

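The red cap is held firmly by both pads, poised above mouth_3 (rim around (338,188) px). I'll correct about 1–2 mm laterally and advance.

Emit:
carry_out:
  increments: [0.003, 0.004, 0.03, -0.0008, 0, 0, -1, 0.003, 0.004, 0.06, -0.0008, 0, 0, -1, 0.003, 0.004, 0.075, -0.0008, 0, 0, -1, 0.003, 0.004, 0.0825, -0.0008, 0, 0, -1, 0.003, 0.004, 0.0875, -0.0008, 0, 0, -1, 0.003, 0.004, 0.0915, -0.0008, 0, 0, -1, 0.003, 0.004, 0.095, -0.0008, 0, 0, -1, 0.003, 0.004, 0.0985, -0.0008, 0, 0, -1, 0.003, 0.004, 0.1, -0.0008, 0, 0, -1, 0.003, 0.004, 0.1, -0.0008, 0, 0, -1]
  force: 80

```text
time: 15.45
tool_pos: [565.1, -53.7, 238.3]
tcp_rot: [151.9, -0.0, 77.6]
ft_force: [-0.9, 0.1, -1.5]
finger_gap: 23.2
grip_force: 78.9
```

```bash
python3 st.py "[581.35,-58.7,206.7]"
```

```text
t 15.45 p [565.1 -53.7 238.3] rel tool (tilt)  [  1.42  -0.12 -35.85] F tool [-0.1 -1.5  0.9] M tool [ 0.31 -0.05 -0.06] gap 23.2 ang 0.12
```

Emit:
carry_out:
  increments: [-0.003, 0, 0.002, 0, 0, 0, -1, -0.0035, 0, 0.006, 0, 0, 0, -1, -0.0035, 0, 0.01, 0, 0, 0, -1, -0.0035, 0, 0.013, 0, 0, 0, -1, -0.0035, 0, 0.017, 0, 0, 0, -1, -0.0035, 0, 0.02, 0, 0, 0, -1, -0.0035, 0, 0.024, 0, 0, 0, -1, -0.0035, 0, 0.028, 0, 0, 0, -1, -0.0035, 0, 0.03, 0, 0, 0, -1, -0.0035, 0, 0.03, 0, 0, 0, -1]
  force: 80

```text
time: 16.7
tool_pos: [570.3, -56.2, 227.6]
tcp_rot: [151.9, -0.0, 77.6]
ft_force: [0.6, 0.2, -1.4]
finger_gap: 23.2
grip_force: 78.9
```

```bash
python3 st.py "[581.35,-58.7,206.7]"
```

```text
t 16.7 p [570.3 -56.2 227.6] rel tool (tilt)  [ 2.000e-02 -1.500e-01 -2.378e+01] F tool [ 0.3 -0.2  1.4] M tool [ 0.33 -0.04 -0.01] gap 23.2 ang 0.11
```

It fits: the foot is about 21 mm in with no resistance, so mouth_3 is the 47 mm bore. Pushing it home.

Emit:
carry_out:
  increments: [0, 0, 0.005, 0, 0, 0, -1, 0, 0, 0.01, 0, 0, 0, -1, 0, 0, 0.014, 0, 0, 0, -1, 0, 0, 0.017, 0, 0, 0, -1, 0, 0, 0.019, 0, 0, 0, -1, 0, 0, 0.021, 0, 0, 0, -1, 0, 0, 0.0225, 0, 0, 0, -1, 0, 0, 0.024, 0, 0, 0, -1, 0, 0, 0.025, 0, 0, 0, -1, 0, 0, 0.025, 0, 0, 0, -1]
  force: 80

```text
time: 17.95
tool_pos: [574.5, -57.2, 220.0]
tcp_rot: [151.9, -0.0, 77.6]
ft_force: [-15.8, 2.1, 12.1]
finger_gap: 23.1
grip_force: 81.4
```

```bash
python3 st.py "[581.35,-58.7,206.7]"
```

```text
t 17.95 p [574.5 -57.2 220. ] rel tool (tilt)  [  0.04   0.08 -15.03] F tool [ -1.3  -8.3 -18.1] M tool [ 1.75 -0.19  0.05] gap 23.1 ang 0.09
```

Seated: a hard stop at -15.0 mm, the expected height. Now a small extra push, then release and retreat.

Emit:
carry_out:
  increments: [0, 0, 0.0025, 0, 0, 0, -1, 0, 0, 0.0025, 0, 0, 0, -1, 0, 0, -0.002, 0, 0, 0, 0.2, 0, 0, -0.003, 0, 0, 0, 0.2, 0, 0, -0.003, 0, 0, 0, 0.2, 0, 0, -0.003, 0, 0, 0, 0.2, 0, 0, -0.02, 0, 0, 0, 0.2, 0, 0, -0.1, 0, 0, 0, 0.2, 0, 0, -0.2, 0, 0, 0, 0.2, 0, 0, -0.3, 0, 0, 0, 0.2]

```text
time: 19.2
tool_pos: [518.9, -45.0, 326.1]
tcp_rot: [151.9, -0.0, 77.6]
ft_force: [-0.3, 0.2, 0.9]
finger_gap: 51.5
grip_force: 0.0
```

Emit:
carry_out:
  increments: [0, 0, -0.1, 0, 0, 0, 0.2, 0, 0, -0.2, 0, 0, 0, 0.2, 0, 0, -0.2, 0, 0, 0, 0.2, 0, 0, -0.2, 0, 0, 0, 0.2, 0, 0, -0.2, 0, 0, 0, 0.2, 0, 0, -0.2, 0, 0, 0, 0.2, 0, 0, -0.2, 0, 0, 0, 0.2, 0, 0, -0.2, 0, 0, 0, 0.2, 0, 0, -0.2, 0, 0, 0, 0.2, 0, 0, -0.2, 0, 0, 0, 0.2]

```text
time: 20.45
tool_pos: [482.9, -37.1, 395.3]
tcp_rot: [151.9, -0.0, 77.6]
ft_force: [0.1, 0.7, -0.4]
finger_gap: 51.4
grip_force: 0.0
```

Run:
```python
from h import *
i=viewer.snapshot("side")[:,:,::-1]; cv2.imwrite("pics/e1.png",i)
cv2.imwrite("pics/e2.png",cv2.resize(i[110:210,270:370],None,fx=5,fy=5,interpolation=cv2.INTER_CUBIC))
print(cur()[2]["ft_force"],cur()[2]["time"])
```

```text
[ 0.5814565  -0.44933203  1.15912773] 20.5
```

View pics/e2.png

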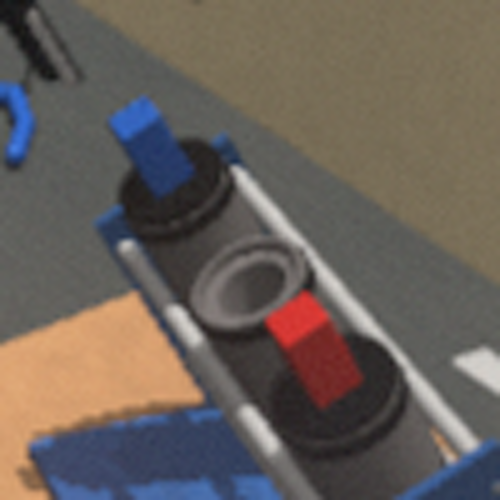

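Both caps sit flush (blue flange around (305,147) px, red around (338,188) px), the narrowest middle tube is open, and the gripper is clear.

```bash
python3 -c "
from bench import order
print(order.hand_in())"
```

```text
the job is handed in; nothing more can be done
None
```

I pushed the red cap home in the −y tube (mouth_3) and the blue cap home in the +y tube (mouth_1), left the narrowest middle tube open and handed in at about 20.5 s; both flanges look flush in the last picture, but hand-in returned no verdict.

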